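Line up the ring cutters by size

TASK

After the sandwich making, line up the four steel ring cutters in order of size on the board with the four round cork marks: one standing upright in the middle of each mark, the smallest on the end mark beside the black soup bowl, growing to the largest on the end mark beside the white mug. Let go of them all, and leave the bowl and the mug where they stand.

Things in the scene. Friction and masses are not known exactly. Their poses are not given: they have to be found in the camera images.
- cutter_28: the smallest of four plain steel ring cutters (open tubes, for sandwiches and biscuits), all 45 mm high with a 3 mm wall: this one 28 mm outside diameter. Stands upright on the table at the start. Origin: centre of its lower rim; z up along its axis
- cutter_39: the second smallest of four plain steel ring cutters (open tubes, for sandwiches and biscuits), all 45 mm high with a 3 mm wall: this one 39 mm outside diameter. Stands upright on the table at the start. Origin: centre of its lower rim; z up along its axis
- cutter_50: the second largest of four plain steel ring cutters (open tubes, for sandwiches and biscuits), all 45 mm high with a 3 mm wall: this one 50 mm outside diameter. Stands upright on the table at the start. Origin: centre of its lower rim; z up along its axis
- cutter_61: the largest of four plain steel ring cutters (open tubes, for sandwiches and biscuits), all 45 mm high with a 3 mm wall: this one 61 mm outside diameter. Stands upright on the table at the start. Origin: centre of its lower rim; z up along its axis
- mark_a: one of four alike round cork marks, 72 mm across and 4 mm thick, fixed in a straight row, 82 mm apart, on a dark wooden board (110 x 340 x 12 mm, fixed flat on the table). Row order is a, b, c, d; an end mark, towards the robot's right (-y). Origin: centre of its underside, so its top is 4 mm above the origin (16 mm above the table); y axis along the row from a towards d, z up
- mark_b: one of four alike round cork marks, 72 mm across and 4 mm thick, fixed in a straight row, 82 mm apart, on a dark wooden board (110 x 340 x 12 mm, fixed flat on the table). Row order is a, b, c, d; an inner mark. Origin: centre of its underside, so its top is 4 mm above the origin (16 mm above the table); y axis along the row from a towards d, z up
- mark_c: one of four alike round cork marks, 72 mm across and 4 mm thick, fixed in a straight row, 82 mm apart, on a dark wooden board (110 x 340 x 12 mm, fixed flat on the table). Row order is a, b, c, d; an inner mark. Origin: centre of its underside, so its top is 4 mm above the origin (16 mm above the table); y axis along the row from a towards d, z up
- mark_d: one of four alike round cork marks, 72 mm across and 4 mm thick, fixed in a straight row, 82 mm apart, on a dark wooden board (110 x 340 x 12 mm, fixed flat on the table). Row order is a, b, c, d; an end mark, towards the robot's left (+y). Origin: centre of its underside, so its top is 4 mm above the origin (16 mm above the table); y axis along the row from a towards d, z up
- bowl: black soup bowl, 110 mm across the rim, 62 mm high, loose on the table just beyond one end of the row, at either end from start to start, about 120 mm from the end mark's centre; it tells the small end of the row. Origin: centre of its foot
- mug: white mug, 80 mm across, 88 mm high, with a handle (sticking out about 30 mm) on the side away from the robot, loose on the table just beyond the other end of the row; it tells the large end. Origin: centre of its foot
There are look-alikes about, which are no part of the job. What is shaped like the cutter_39 but green is not meant.

How it is judged:
By the outcome, as a careful person would: the job done as asked, in the order asked, and still so for the second after the job is handed in, with the robot touching nothing.
It also fails if it takes over 96 s, if anything falls off the work surface, if the arm or the gripper's body presses on something with over 40 N, if the wrist force passes 120 N, or if a joint passes its speed limit or range.

ROBOT

A 6-joint arm with a two-finger parallel gripper is mounted at the origin on the work surface. World frame = base frame: x ahead of the robot, y to its left, z up, the work surface at z = 0. Lengths are in m, angles in rad, forces in N, time in s.
With the tool pointing down it reaches from about 0.225 to 0.875 m from the base axis. Payload 3.4 kg.
Tool frame: the origin (TCP) lies at the very end of the fingers, on their centre line; the grasp point (between the pads) lies behind it (manip.grasp_offset is the z of the grasp point in the tool frame, in m); z points along the fingers, y is the line along which they close (so a half turn about z gives the same grasp; the last joint's range is limited). The gripper opens to 85 mm and grips with 20 to 120 N. Pads are 22 mm wide; open, the fingers measure 114 mm over their backs; the gripper's body (76 mm by 85 mm) begins 54 mm behind the grasp point. The pads swing forward as they close: fully open they stand 13 mm farther back than shut.
Start: joints at [-1.306, 0.276, 1.505, -0, 1.361, -0.121], TCP at [0.216, -0.533, 0.231] pointing down, gripper open.
Joint ranges: [-2.89, 2.89], [-0.75, 2.08], [0.22, 2.7], [-1.18, 4.32], [0.11, 2.71], [-2.7, 2.7]. Speed limits (rad/s): [2.57, 2.57, 3.14, 3.14, 3.14, 3.14].

INTERFACE

Orientations are given as a unit quaternion [w, x, y, z].
In Python, from rig import manip gives the robot as it stands.
- The arm moves only by the shell command python3 -m pendant 'ROWS' [FORCE]. ROWS is JSON, a list of rows, each an object of numbers: "dx", "dy", "dz": the shift along the tool's x, y, z in m; "rx", "ry", "rz": the turn, a rotation vector about the tool's x, y, z in degrees; "hand": the finger opening in m, from 0 to 0.0854. In form: [{"dx": .., "dy": .., "dz": .., "rx": .., "ry": .., "rz": .., "hand": ..}, ...]. A call has 1 to 12 rows; each row shifts and turns the commanded pose from where the row before left it, along the tool's axes as they then stand; what a row does not reach is not made up. A row lasts 1/12 s, in which the tool goes at most 41.7 mm and 7.16 degrees, less where a joint would pass 70% of its speed; a pose out of reach is approached as far as the arm can. A call is refused whole if a number of a shift passes 0.0417 or a number of a turn 7.16, either way. A call with a gripper value outside its range is refused whole. The fingers move at their own pace and stop on an object; FORCE is the grip in N (left out, the last holds). Time passes only in rows, so rows that do not move let the fingers close. It gives the time, the measured TCP pose, the force, the opening and the grip force at its end, in the units of the state.
- manip.get_state(): the state, without advancing time (a new reading comes with each control period).
- manip.get_image(name): name is "scene" or "top" or "wrist"; returns a dict with "frame" (384x512x3 uint8, red, green, blue), "fx", "fy", "cx", "cy" (pixels), "position" and "attitude" of the camera in the world; the wrist camera has in their place "mount" (4x4, takes a point from camera to tool coordinates, whose origin is the TCP and whose axes are the flange's). Camera axes: x right, y up, looking along -z (the intrinsics and any distortion apply to the point x, -y, -z); pixel columns grow to the right and rows downward; lengths in m; the calibration is good to about 2 mm. A picture is of the moment at which its call begins: read the wrist's pose just before it. There is no depth.
- manip.sign_off(): hands the job in; it is judged then, once.
The state is a dict: "clock": time; "qpos": joint angles; "qd": joint speeds; "effort": joint torques, N m; "position": TCP position; "ee_rot": TCP orientation; "contact_force": force on the tool from outside, world axes, zero at the start; "moment": the same for the moment, N m; "width": finger opening in m; "gripper_force": force on a finger pad.
Only numpy, scipy, OpenCV 4.12 (cv2) and the standard library are available. Lean on these libraries where they do the work, as an engineer would, in place of code of your own. Each camera call takes 0.05 s, during which the arm holds its last target. There are 200 camera calls.

## Working session

There is one attempt and no reset: what is moved stays moved. The work goes in short steps, Python scripts to look and compute and a shell command to move; the robot and the scene stay as the last step left them, time stands still between calls to the robot, and variables do not carry over. Pictures are saved under pics/ and viewed, at most 14 in all, crops included, and the job is handed in when it is done.

```bash
ls; mkdir -p pics; python3 - <<'E'
from rig import manip
import cv2
print(manip.get_state(), manip.grasp_offset)
for n in ["top","scene"]:
    d=manip.get_image(n)
    print(n,{k:v for k,v in d.items() if k!="frame"})
    cv2.imwrite(f"pics/{n}0.png",cv2.resize(d["frame"][:,:,::-1],(800,600),interpolation=cv2.INTER_CUBIC))
    cv2.imwrite(f"{n}_raw.png",d["frame"][:,:,::-1])
E
```

```text
pics
{'clock': 0.0, 'qpos': array([-1.30599177e+00,  2.76584162e-01,  1.50616515e+00, -1.26089250e-05,
        1.36069368e+00, -1.21005326e-01]), 'qd': array([-2.82381216e-03, -9.32626637e-05, -1.37284569e-03,  1.71338408e-04,
        3.57445850e-04,  6.72431765e-04]), 'effort': array([-1.91694409e-03, -4.16776836e+01, -2.45808291e+01, -2.07864309e-04,
        1.10605647e-02, -6.34641779e-06]), 'position': array([ 0.21622251, -0.53220976,  0.23043313]), 'ee_rot': array([-9.22337117e-04,  9.81450795e-01,  1.91711974e-01, -7.26107696e-05]), 'contact_force': array([-0.38236943, -0.63851474,  1.26839902]), 'moment': array([0.01289145, 0.00820068, 0.01422957]), 'gripper_force': 0.0, 'width': 0.08516859917935077} -0.0187
top {'fx': 495.17712516094645, 'fy': 495.17712516094645, 'cx': 260.00668114719895, 'cy': 191.00649805114736, 'position': array([0.34169091, 0.03941479, 1.20241552]), 'attitude': array([ 0.71250546,  0.05243361, -0.05859745, -0.69724675])}
scene {'fx': 370.6154695813318, 'fy': 370.6154695813318, 'cx': 260.8415659277032, 'cy': 188.11672657894152, 'position': array([ 0.93582668, -0.49554798,  0.57616636]), 'attitude': array([0.86106288, 0.39358635, 0.13115104, 0.29404067])}
```

View pics/top0.png

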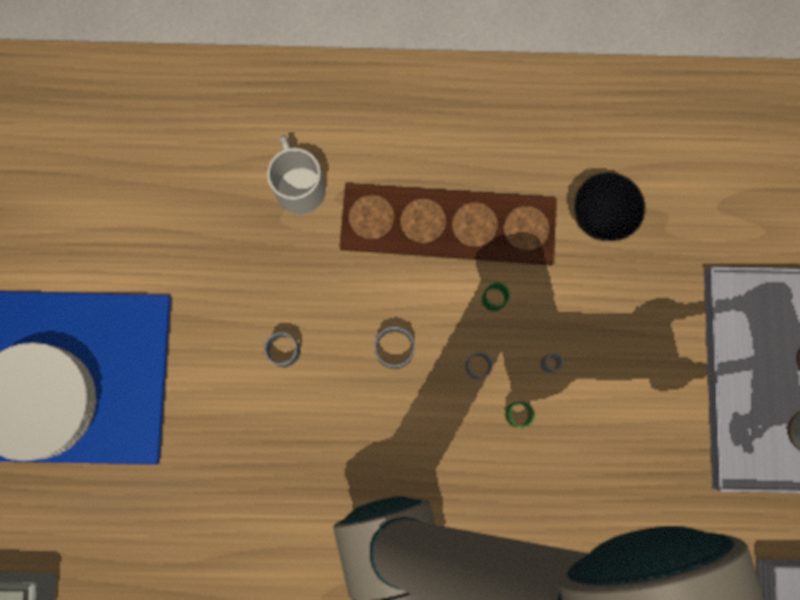

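View pics/scene0.png

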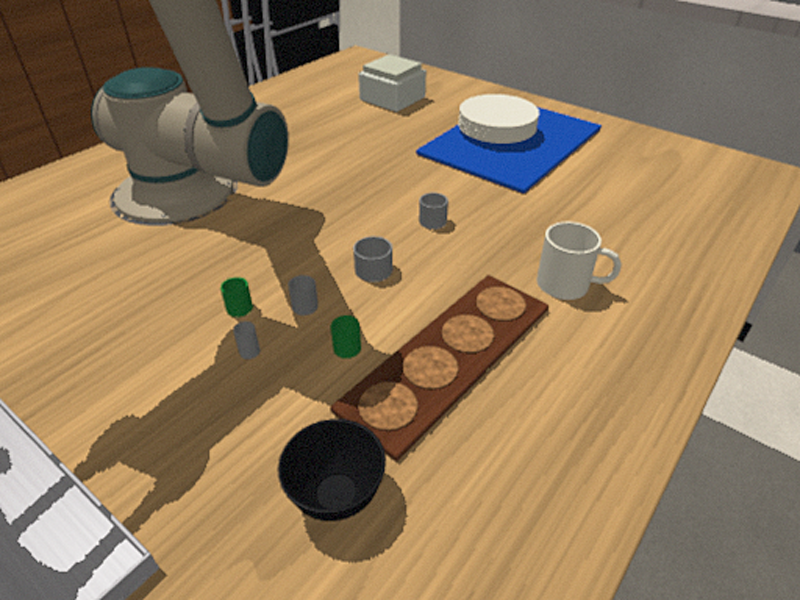

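The bowl is at the right end (mark a, -y) and the mug at the left end (mark d). So the order is 28→a, 39→b, 50→c and 61→d.

Candidates in the top view (800x600 px):
- **Steel rings:** (551,363) smallest, (478,365), (282,349) and (394,346) largest.
- **Green look-alikes, not wanted:** (495,296) and (518,413).

I'll measure these by segmentation and check them in a crop.

```bash
cat > h.py <<'E'
import numpy as np, cv2
from scipy.spatial.transform import Rotation as R
from scipy.optimize import least_squares
from rig import manip
def rot(q): return R.from_quat(np.roll(q,-1)).as_matrix()
def cam(name):
    s=manip.get_state(); d=manip.get_image(name)
    if name=="wrist":
        M=np.array(d["mount"]); T=rot(s["ee_rot"])
        d["Rc"]=T@M[:3,:3]; d["pc"]=T@M[:3,3]+s["position"]
    else: d["Rc"]=rot(d["attitude"]); d["pc"]=d["position"]
    return d
def proj(d,P):
    c=(np.atleast_2d(P)-d["pc"])@d["Rc"]
    return np.c_[d["cx"]+d["fx"]*c[:,0]/-c[:,2], d["cy"]+d["fy"]*c[:,1]/c[:,2]]
def ray(d,u,v,z):
    r=d["Rc"]@np.array([(u-d["cx"])/d["fx"],-(v-d["cy"])/d["fy"],-1]); p=d["pc"]
    return p+r*(z-p[2])/r[2]
t=np.linspace(0,2*np.pi,60)
def circ(x,y,z,r): return np.c_[x+r*np.cos(t),y+r*np.sin(t),0*t+z]
def hull_stats(pts):
    h=cv2.convexHull(np.float32(pts)); m=cv2.moments(h)
    return np.array([m["m10"]/m["m00"],m["m01"]/m["m00"]]),m["m00"],h
def fit(d,c,z0,z1,r):
    "xy whose projected hull (discs at z0,z1) has centroid c"
    f=lambda p: hull_stats(np.r_[proj(d,circ(*p,z0,r)),proj(d,circ(*p,z1,r))])[0]-c
    p=least_squares(f,ray(d,*c,z1)[:2],diff_step=1e-3,x_scale=.1).x
    return p,hull_stats(np.r_[proj(d,circ(*p,z0,r)),proj(d,circ(*p,z1,r))])[1]
def blob(mask,u,v,win=22):
    "centroid and area of hull of the mask component nearest u,v"
    n,l,st,ce=cv2.connectedComponentsWithStats(mask.astype(np.uint8))
    k=1+min(range(n-1),key=lambda i:np.hypot(*(ce[i+1]-[u,v]))-(0 if st[i+1,4]>20 else -999))
    ys,xs=np.nonzero(l==k); return hull_stats(np.r_[np.c_[xs-.5,ys-.5],np.c_[xs+.5,ys+.5]])
def steel(im,lim=1.25):
    f=cv2.GaussianBlur(im,(3,3),0).astype(float)+1; return (f[...,0]/f[...,2]<lim)&(f[...,1]/f[...,2]<1.3)
E
python3 - <<'E'
from h import *
d=cam("top"); im=d["frame"]; k=.64
print(cam("wrist")["mount"])
out=cv2.resize(im[110:280,160:372,::-1],None,fx=3.7,fy=3.5,interpolation=cv2.INTER_CUBIC)
def dr(pts,c):
    cv2.polylines(out,[np.int32(((pts+.5-[160,110])*[3.7,3.5]-.5))],True,c,1)
for n,(u,v) in {28:(551,363),39:(478,365),50:(282,349),61:(394,346)}.items():
    # window mask
    m=np.zeros(im.shape[:2],bool); a,b=int(u*k),int(v*k); m[b-18:b+18,a-18:a+18]=1
    m&=steel(im)
    ys,xs=np.nonzero(m)
    c,A,h=blob(m,u*k,v*k)
    p,Am=fit(d,c,0,.045,n/2000)
    print(n,p.round(4),"area",A.round(),"model",round(Am)); dr(proj(d,circ(*p,.045,n/2000)),(0,0,255)); dr(h[:,0],(0,255,0))
for n,(u,v) in dict(d=(371,217),c=(423,220),b=(474,224),a=(526,228)).items():
    f=cv2.GaussianBlur(im,(3,3),0).astype(float); 
    m=np.zeros(im.shape[:2],bool); a,b=int(u*k),int(v*k); m[b-17:b+17,a-17:a+17]=1
    g=f[...,1]/(f[...,0]+1); m&=(g>.55)
    c,A,h=blob(m,u*k,v*k); p,Am=fit(d,c,.0159,.016,.036); print(n,p.round(4),round(A),round(Am)); dr(proj(d,circ(*p,.016,.036)),(0,0,255))
cv2.imwrite("pics/crop1.png",out)
E
```

```text
[[-4.92136081e-04  9.56678766e-01  2.91145148e-01  7.43348531e-02]
 [ 9.99999868e-01  5.13476526e-04  3.10472986e-06 -6.81839610e-04]
 [-1.46525970e-04  2.91145111e-01 -9.56678892e-01 -1.42525666e-01]
 [ 0.00000000e+00  0.00000000e+00  0.00000000e+00  1.00000000e+00]]Traceback (most recent call last):
  File "<stdin>", line 14, in <module>
AttributeError: 'float' object has no attribute 'round'
```

```bash
cat > m.py <<'E'
from h import *
import sys
def measure(out_name=None):
    d=cam("top"); im=d["frame"]; k=.64
    out=cv2.resize(im[110:280,160:372,::-1],None,fx=3.7,fy=3.5,interpolation=cv2.INTER_CUBIC)
    def dr(pts,c): cv2.polylines(out,[np.int32(((pts+.5-[160,110])*[3.7,3.5]-.5))],True,c,1)
    for n,(u,v) in {28:(551,363),39:(478,365),50:(282,349),61:(394,346)}.items():
        m=np.zeros(im.shape[:2],bool); a,b=int(u*k),int(v*k); m[b-18:b+18,a-18:a+18]=1
        c,A,h=blob(m&steel(im),u*k,v*k); p,Am=fit(d,c,0,.045,n/2000)
        print(n,p.round(4),"area",round(A),"model",round(Am)); dr(proj(d,circ(*p,.045,n/2000)),(0,0,255)); dr(h[:,0],(0,255,0))
    f=cv2.GaussianBlur(im,(3,3),0).astype(float); g=f[...,1]/(f[...,0]+1)
    for n,(u,v) in dict(d=(371,217),c=(423,220),b=(474,224),a=(526,228)).items():
        m=np.zeros(im.shape[:2],bool); a,b=int(u*k),int(v*k); m[b-17:b+17,a-17:a+17]=1
        c,A,h=blob(m&(g>.55),u*k,v*k); p,Am=fit(d,c,.0159,.016,.036); print(n,p.round(4),round(A),round(Am)); dr(proj(d,circ(*p,.016,.036)),(0,0,255))
    cv2.imwrite(out_name,out)
measure(sys.argv[1])
E
python3 m.py pics/crop1.png
```

```text
28 [ 0.4352 -0.1924] area 122 model 155
39 [ 0.438  -0.0909] area 42 model 252
50 [0.4368 0.2065] area 106 model 412
61 [0.4735 0.0486] area 144 model 561
d [0.6624 0.0917] 1153 649
c [0.658  0.0122] 1088 649
b [ 0.6544 -0.0703] 1104 649
a [ 0.6515 -0.1536] 1032 649
```

View pics/crop1.png

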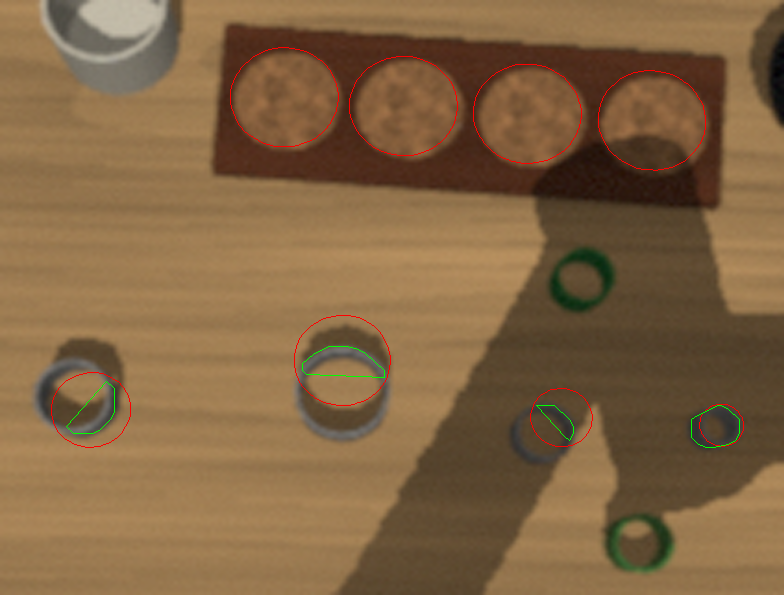

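The crop confirms the sizes: from left to right 50, 61, 39 and 28, with two green ones to avoid. The blobs came out broken, so I'll refine the segmentation by using all low-saturation pixels in each window. I'll also fit the row of marks rigidly.

```bash
cat > m.py <<'E'
from h import *
import sys
d=cam("top"); im=d["frame"]; S=np.array([3.7,3.5]); O=np.array([160,110])
out=cv2.resize(im[110:280,160:372,::-1],None,fx=3.7,fy=3.5,interpolation=cv2.INTER_CUBIC)
def dr(pts,c): cv2.polylines(out,[np.int32(((pts+.5-O)*S-.5))],True,c,1)
yy,xx=np.mgrid[:384,:512]
f=im.astype(float)+1; rb=f[...,0]/f[...,2]
def pts(m):
    m=cv2.morphologyEx(m.astype(np.uint8),cv2.MORPH_CLOSE,np.ones((2,2)))
    n,l,st,_=cv2.connectedComponentsWithStats(m,connectivity=8)
    ys,xs=np.nonzero(np.isin(l,[i for i in range(1,n) if st[i,4]>=6]))
    return np.concatenate([np.c_[xs+a,ys+b] for a in(-.4,.4) for b in (-.4,.4)])
for n,(X,Y) in {28:(715,427),39:(543,435),50:(76,394),61:(343,392)}.items():
    c0=(np.array([X,Y])+.5)/S-.5+O; w=np.hypot(xx-c0[0],yy-c0[1])<n/2/2.3+5
    bg=np.median(rb[(np.hypot(xx-c0[0],yy-c0[1])<30)])
    c,A,h=hull_stats(pts(w&(rb<bg*.8))); p,Am=fit(d,c,0,.045,n/2000)
    print(n,p.round(4),"area",round(A),"model",round(Am),round(bg,2)); dr(proj(d,circ(*p,.045,n/2000)),(0,0,255)); dr(h[:,0],(0,255,0))
P=[]
for n,(X,Y) in dict(a=(653,121),b=(529,115),c=(406,107),d=(286,98)).items():
    c0=(np.array([X,Y])+.5)/S-.5+O; w=np.hypot(xx-c0[0],yy-c0[1])<18.5
    g=f[...,1]; th=cv2.threshold(im[...,1][w],0,255,cv2.THRESH_OTSU)[0]
    c,A,h=hull_stats(pts(w&(g>th))); P.append(fit(d,c,.0159,.016,.036)[0]); print(n,P[-1].round(4),round(A)); dr(h[:,0],(0,255,0))
P=np.array(P)[1:]; k=np.array([-.5,.5,1.5])*.082  # a is shadowed
q=least_squares(lambda q:(q[:2]+k[:,None]*[-np.sin(q[2]),np.cos(q[2])]-P).ravel(),[.65,0,0]).x
print("row yaw",np.degrees(q[2]).round(2))
for i,n in enumerate("abcd"):
    p=q[:2]+(i-1.5)*.082*np.array([-np.sin(q[2]),np.cos(q[2])]); print(n,p.round(4)); dr(proj(d,circ(*p,.016,.036)),(0,0,255))
cv2.imwrite(sys.argv[1],out)
E
python3 m.py pics/crop2.png
```

```text
28 [ 0.433  -0.1948] area 163 model 155 1.91
39 [ 0.4264 -0.0831] area 256 model 250 1.91
50 [0.4446 0.2172] area 426 model 415 1.91
61 [0.4514 0.046 ] area 589 model 557 1.91
a [ 0.6509 -0.159 ] 545
b [ 0.6495 -0.076 ] 667
c [0.6533 0.006 ] 667
d [0.6576 0.0875] 655
row yaw -2.81
a [ 0.6454 -0.158 ]
b [ 0.6494 -0.0761]
c [0.6535 0.0058]
d [0.6575 0.0877]
```

View pics/crop2.png

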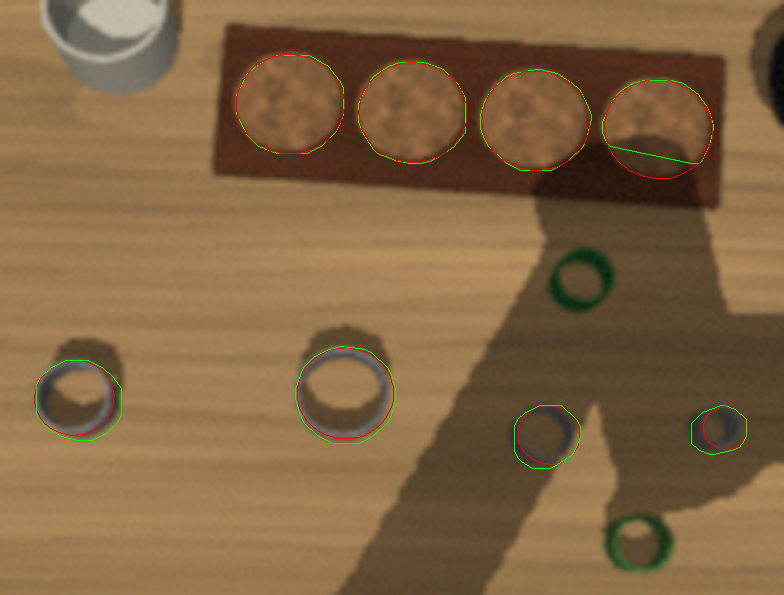

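```bash
python3 -m pendant '[{"rz":-7.1,"hand":0.06},{"rz":-7.1,"hand":0.06},{"rz":-7.1,"hand":0.06},{"rz":-7.1,"hand":0.06},{"rz":-7.1,"hand":0.06},{"rz":-7.1,"hand":0.06},{"rz":-7.1,"hand":0.06},{"rz":-7.1,"hand":0.06},{"rz":-7.1,"hand":0.06},{"rz":-1.2,"hand":0.06},{"hand":0.06}]' 40
cat > go.py <<'E'
import sys
from h import *
s=manip.get_state(); T=rot(s["ee_rot"]); g=np.array([float(a) for a in sys.argv[1:4]])
print("yaw",np.degrees(np.arctan2(T[1,0],T[0,0])).round(2),"tilt",np.degrees(np.arccos(-T[2,2])).round(2),"pos",s["position"].round(4),"t",s["clock"],"w",round(s["width"],4))
print("tool shift mm",(T.T@(g-s["position"])*1000).round(1))
E
python3 go.py .433 -.1948 .12
```

```text
yaw 22.11 tilt 0.03 pos [ 0.2163 -0.5326  0.231 ] t 0.3 w 0.0854
tool shift mm [ 327.9 -231.4  111.2]invalid input
```

```bash
python3 -m pendant '[{"dx":0,"dy":0,"dz":0,"rx":0,"ry":0,"rz":-7.1,"hand":0.06}]' 40; echo; python3 -m pendant '[{"rz":-7.1}]'; python3 go.py .433 -.1948 .12
```

```text
clock: 0.38
position: [0.2163, -0.5327, 0.2311]
ee_rot: [-0.0, 0.967, 0.253, 0.0]
contact_force: [0.7, 0.3, 0.5]
width: 0.0757
gripper_force: 0.0

yaw 29.31 tilt 0.02 pos [ 0.2163 -0.5327  0.2311] t 0.3833 w 0.0757
tool shift mm [ 354.3 -188.5  111.2]invalid input
```

```bash
python3 -m pendant '[{"dx":0,"dy":0,"dz":0,"rx":0,"ry":0,"rz":-7.1,"hand":0.06},{"dx":0,"dy":0,"dz":0,"rx":0,"ry":0,"rz":-7.1,"hand":0.06},{"dx":0,"dy":0,"dz":0,"rx":0,"ry":0,"rz":-7.1,"hand":0.06},{"dx":0,"dy":0,"dz":0,"rx":0,"ry":0,"rz":-7.1,"hand":0.06},{"dx":0,"dy":0,"dz":0,"rx":0,"ry":0,"rz":-7.1,"hand":0.06},{"dx":0,"dy":0,"dz":0,"rx":0,"ry":0,"rz":-7.1,"hand":0.06},{"dx":0,"dy":0,"dz":0,"rx":0,"ry":0,"rz":-7.1,"hand":0.06},{"dx":0,"dy":0,"dz":0,"rx":0,"ry":0,"rz":-7.1,"hand":0.06},{"dx":0,"dy":0,"dz":0,"rx":0,"ry":0,"rz":-1.1,"hand":0.06}]' 40; python3 go.py .433 -.1948 .12
```

```text
clock: 1.13
position: [0.2163, -0.5327, 0.2312]
ee_rot: [-0.0, 0.724, 0.69, 0.0]
contact_force: [-0.3, 1.1, -0.1]
width: 0.0599
gripper_force: 0.0
yaw 87.26 tilt 0.01 pos [ 0.2163 -0.5327  0.2312] t 1.1333 w 0.0599
tool shift mm [347.8 200.3 111.3]
```

```bash
python3 -m pendant '[{"dx":0.0348,"dy":0.02,"dz":0.011,"rx":0,"ry":0,"rz":0,"hand":0.06},{"dx":0.0348,"dy":0.02,"dz":0.011,"rx":0,"ry":0,"rz":0,"hand":0.06},{"dx":0.0348,"dy":0.02,"dz":0.011,"rx":0,"ry":0,"rz":0,"hand":0.06},{"dx":0.0348,"dy":0.02,"dz":0.011,"rx":0,"ry":0,"rz":0,"hand":0.06},{"dx":0.0348,"dy":0.02,"dz":0.011,"rx":0,"ry":0,"rz":0,"hand":0.06},{"dx":0.0348,"dy":0.02,"dz":0.011,"rx":0,"ry":0,"rz":0,"hand":0.06},{"dx":0.0348,"dy":0.02,"dz":0.011,"rx":0,"ry":0,"rz":0,"hand":0.06},{"dx":0.0348,"dy":0.02,"dz":0.011,"rx":0,"ry":0,"rz":0,"hand":0.06},{"dx":0.0348,"dy":0.02,"dz":0.011,"rx":0,"ry":0,"rz":0,"hand":0.06},{"dx":0.0348,"dy":0.02,"dz":0.011,"rx":0,"ry":0,"rz":0,"hand":0.06},{"dx":0,"dy":0,"dz":0,"rx":0,"ry":0,"rz":0,"hand":0.06},{"dx":0,"dy":0,"dz":0,"rx":0,"ry":0,"rz":0,"hand":0.06}]' 40; python3 go.py .433 -.1948 .006
cat > w.py <<'E'
from h import *
import sys
# usage: w.py out.png  x y z r [x y z r ...] : overlay circles on the wrist view
d=cam("wrist"); out=cv2.resize(d["frame"][:,:,::-1],(800,600),interpolation=cv2.INTER_CUBIC)
a=np.array([float(v) for v in sys.argv[2:]]).reshape(-1,4)
for x,y,z,r in a: cv2.polylines(out,[np.int32((proj(d,circ(x,y,z,r))+.5)/.64)],True,(0,0,255),1)
cv2.imwrite(sys.argv[1],out)
E
python3 w.py pics/w1.png .433 -.1948 .045 .014 .433 -.1948 0 .014
```

```text
clock: 2.13
position: [0.4341, -0.1933, 0.1208]
ee_rot: [-0.001, 0.724, 0.69, -0.0]
contact_force: [-0.2, -1.4, 0.5]
width: 0.0597
gripper_force: 0.0
yaw 87.28 tilt 0.08 pos [ 0.4341 -0.1933  0.1208] t 2.1333 w 0.0597
tool shift mm [ -1.7  -0.9 114.8]
```

View pics/w1.png

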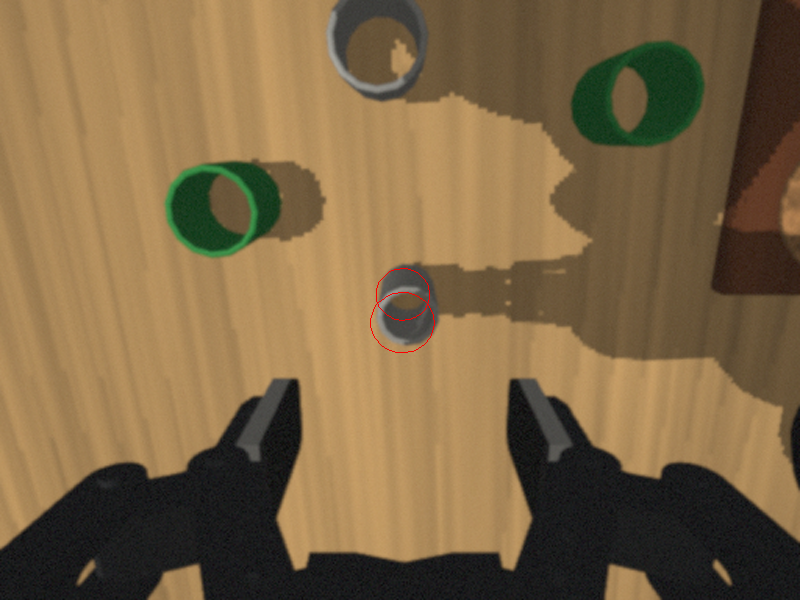

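Ring 28's rim centre is at (407,316), about 2 mm from the prediction and between the fingers. I'll grasp it, then lift.

```bash
python3 -m pendant '[{"dx":0.001,"dy":0.001,"dz":0.038,"rx":0,"ry":0,"rz":0,"hand":0.06},{"dx":0,"dy":0,"dz":0.038,"rx":0,"ry":0,"rz":0,"hand":0.06},{"dx":0,"dy":0,"dz":0.03,"rx":0,"ry":0,"rz":0,"hand":0.06},{"dx":0,"dy":0,"dz":0.009,"rx":0,"ry":0,"rz":0,"hand":0.06},{"dx":0,"dy":0,"dz":0,"rx":0,"ry":0,"rz":0,"hand":0.02},{"dx":0,"dy":0,"dz":0,"rx":0,"ry":0,"rz":0,"hand":0.02},{"dx":0,"dy":0,"dz":0,"rx":0,"ry":0,"rz":0,"hand":0.02},{"dx":0,"dy":0,"dz":0,"rx":0,"ry":0,"rz":0,"hand":0.02},{"dx":0,"dy":0,"dz":0,"rx":0,"ry":0,"rz":0,"hand":0.02},{"dx":0,"dy":0,"dz":0,"rx":0,"ry":0,"rz":0,"hand":0.02}]' 40; python3 go.py .6454 -.158 .1
```

```text
clock: 3.02
position: [0.436, -0.1955, 0.0079]
ee_rot: [0.002, 0.725, 0.689, 0.0]
contact_force: [-1.8, -2.0, 6.5]
width: 0.0263
gripper_force: 40.6
yaw 87.12 tilt 0.23 pos [ 0.436  -0.1955  0.0079] t 3.0167 w 0.0263
tool shift mm [ 47.7 207.6 -91.5]
```

```bash
python3 -m pendant '[{"dx":0,"dy":0,"dz":-0.02,"rx":0,"ry":0,"rz":0,"hand":0.02},{"dx":0,"dy":0,"dz":-0.036,"rx":0,"ry":0,"rz":0,"hand":0.02},{"dx":0,"dy":0,"dz":-0.036,"rx":0,"ry":0,"rz":0,"hand":0.02},{"dx":0.008,"dy":0.0345,"dz":0,"rx":0,"ry":0,"rz":0,"hand":0.02},{"dx":0.008,"dy":0.0345,"dz":0,"rx":0,"ry":0,"rz":0,"hand":0.02},{"dx":0.008,"dy":0.0345,"dz":0,"rx":0,"ry":0,"rz":0,"hand":0.02},{"dx":0.008,"dy":0.0345,"dz":0,"rx":0,"ry":0,"rz":0,"hand":0.02},{"dx":0.008,"dy":0.0345,"dz":0,"rx":0,"ry":0,"rz":0,"hand":0.02},{"dx":0.007,"dy":0.0345,"dz":0,"rx":0,"ry":0,"rz":0,"hand":0.02},{"dx":0,"dy":0,"dz":0,"rx":0,"ry":0,"rz":0,"hand":0.02},{"dx":0,"dy":0,"dz":0,"rx":0,"ry":0,"rz":0,"hand":0.02}]' 40; python3 go.py .6454 -.158 .023; python3 w.py pics/w2.png .6454 -.158 .016 .036 .6494 -.0761 .016 .036  .6454 -.158 .016 .014
```

```text
clock: 3.93
position: [0.6452, -0.1572, 0.098]
ee_rot: [0.0, 0.724, 0.69, 0.0]
contact_force: [-1.1, 0.8, -1.3]
width: 0.0263
gripper_force: 39.9
yaw 87.22 tilt 0.02 pos [ 0.6452 -0.1572  0.098 ] t 3.9333 w 0.0263
tool shift mm [-0.8  0.2 75. ]
```

View pics/w2.png

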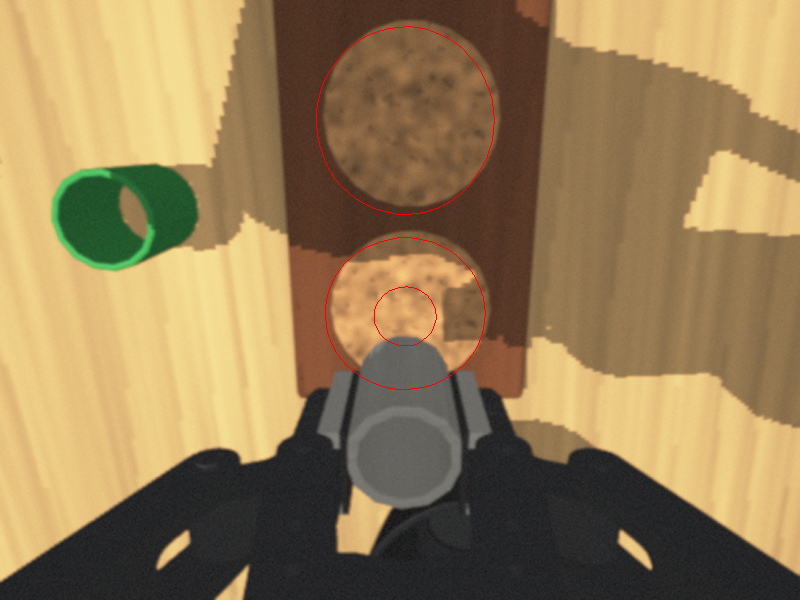

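The cork in the wrist view is offset by about +4 px right and 5 px up from the top-camera prediction, the same bias as seen on ring 28. I'll measure the ring and the mark both in wrist coordinates.

```bash
cat > px.py <<'E'
import sys
from h import *
# px.py u v z ... (800x600 pixels of a wrist view from the present pose): tool xy in mm
d=cam("wrist"); s=manip.get_state(); T=rot(s["ee_rot"])
for u,v,z in np.array([float(a) for a in sys.argv[1:]]).reshape(-1,3):
    p=ray(d,u*.64-.18,v*.64-.18,z); print(p.round(4),"tool",(T.T@(p-s["position"])*1000).round(1))
E
python3 px.py 404 457 .135 410 307 .016 411 114 .016
```

```text
[ 0.6438 -0.1523  0.135 ] tool [  5.3   0.9 -37. ]
[ 0.6461 -0.1538  0.016 ] tool [ 3.9  3.5 82. ]
[ 0.6503 -0.0723  0.016 ] tool [85.5  3.6 82. ]
```

```bash
python3 -m pendant '[{"dx":-0.0014,"dy":0.0026,"dz":0.03,"rx":0,"ry":0,"rz":0,"hand":0.02},{"dx":0,"dy":0,"dz":0.03,"rx":0,"ry":0,"rz":0,"hand":0.02},{"dx":0,"dy":0,"dz":0.01,"rx":0,"ry":0,"rz":0,"hand":0.02},{"dx":0,"dy":0,"dz":0.003,"rx":0,"ry":0,"rz":0,"hand":0.02},{"dx":0,"dy":0,"dz":0,"rx":0,"ry":0,"rz":0,"hand":0.02},{"dx":0,"dy":0,"dz":0,"rx":0,"ry":0,"rz":0,"hand":0.02}]' 40; python3 go.py .647 -.158 .023
```

```text
clock: 4.53
position: [0.6464, -0.1598, 0.0263]
ee_rot: [0.001, 0.725, 0.689, 0.0]
contact_force: [0.3, 0.6, 0.2]
width: 0.0266
gripper_force: 40.0
yaw 87.07 tilt 0.08 pos [ 0.6464 -0.1598  0.0263] t 4.5333 w 0.0266
tool shift mm [1.9 0.5 3.3]
```

```bash
python3 -m pendant '[{"dx":0.0005,"dy":0.0005,"dz":0.001,"rx":0,"ry":0,"rz":0,"hand":0.02},{"dx":0,"dy":0,"dz":0,"rx":0,"ry":0,"rz":0,"hand":0.02}]' 40; python3 -m pendant '[{"dx":0,"dy":0,"dz":0.0007,"rx":0,"ry":0,"rz":0,"hand":0.02},{"dx":0,"dy":0,"dz":0,"rx":0,"ry":0,"rz":0,"hand":0.02}]' 40
```

```text
clock: 4.7
position: [0.6476, -0.1592, 0.0254]
ee_rot: [0.001, 0.725, 0.689, 0.001]
contact_force: [0.1, 0.2, -1.3]
width: 0.0265
gripper_force: 40.0
clock: 4.87
position: [0.6471, -0.159, 0.024]
ee_rot: [0.0, 0.725, 0.689, 0.0]
contact_force: [0.4, 0.1, -0.1]
width: 0.0265
gripper_force: 40.0
```

```bash
python3 -m pendant '[{"dx":0,"dy":0,"dz":0.0005,"rx":0,"ry":0,"rz":0,"hand":0.02},{"dx":0,"dy":0,"dz":0,"rx":0,"ry":0,"rz":0,"hand":0.02},{"dx":0,"dy":0,"dz":0,"rx":0,"ry":0,"rz":0,"hand":0.06},{"dx":0,"dy":0,"dz":0,"rx":0,"ry":0,"rz":0,"hand":0.06},{"dx":0,"dy":0,"dz":0,"rx":0,"ry":0,"rz":0,"hand":0.06},{"dx":0,"dy":0,"dz":0,"rx":0,"ry":0,"rz":0,"hand":0.06},{"dx":0,"dy":0,"dz":-0.02,"rx":0,"ry":0,"rz":0,"hand":0.06},{"dx":0,"dy":0,"dz":-0.04,"rx":0,"ry":0,"rz":0,"hand":0.07},{"dx":0,"dy":0,"dz":-0.036,"rx":0,"ry":0,"rz":0,"hand":0.07},{"dx":0,"dy":0,"dz":0,"rx":0,"ry":0,"rz":0,"hand":0.07}]' 40; python3 go.py .4285 -.081 .12
```

```text
clock: 5.7
position: [0.6517, -0.1606, 0.1271]
ee_rot: [0.007, 0.725, 0.689, 0.003]
contact_force: [1.6, -0.1, 1.7]
width: 0.0701
gripper_force: 0.0
yaw 87.11 tilt 0.84 pos [ 0.6517 -0.1606  0.1271] t 5.7 w 0.0701
tool shift mm [  68.2 -227.     3.6]
```

```bash
python3 -m pendant '[{"dx":0.0112,"dy":-0.037,"dz":0,"rx":0,"ry":0,"rz":0,"hand":0.07},{"dx":0.0112,"dy":-0.037,"dz":0,"rx":0,"ry":0,"rz":0,"hand":0.07},{"dx":0.0112,"dy":-0.037,"dz":0,"rx":0,"ry":0,"rz":0,"hand":0.07},{"dx":0.0112,"dy":-0.037,"dz":0,"rx":0,"ry":0,"rz":0,"hand":0.07},{"dx":0.0112,"dy":-0.037,"dz":0,"rx":0,"ry":0,"rz":0,"hand":0.07},{"dx":0.0112,"dy":-0.037,"dz":0,"rx":0,"ry":0,"rz":0,"hand":0.07},{"dx":0,"dy":0,"dz":0,"rx":0,"ry":0,"rz":0,"hand":0.07},{"dx":0,"dy":0,"dz":0,"rx":0,"ry":0,"rz":0,"hand":0.07},{"dx":0,"dy":0,"dz":0,"rx":0,"ry":0,"rz":0,"hand":0.07}]' 40; python3 go.py .4285 -.081 .006; python3 w.py pics/w3.png .4285 -.081 .045 .0195; python3 m.py pics/x.png | head -1
```

```text
clock: 6.45
position: [0.4296, -0.081, 0.1196]
ee_rot: [0.001, 0.725, 0.689, 0.001]
contact_force: [0.1, 0.1, -0.1]
width: 0.0701
gripper_force: 0.0
yaw 87.11 tilt 0.16 pos [ 0.4296 -0.081   0.1196] t 6.45 w 0.0701
tool shift mm [  0.   -1.4 113.6]Traceback (most recent call last):
  File "m.py", line 16, in <module>
    c,A,h=hull_stats(pts(w&(rb<bg*.8))); p,Am=fit(d,c,0,.045,n/2000)
          ~~~~~~~~~~^^^^^^^^^^^^^^^^^^^
  File "h.py", line 23, in hull_stats
    return np.array([m["m10"]/m["m00"],m["m01"]/m["m00"]]),m["m00"],h
                     ~~~~~~~~^~~~~~~~~
ZeroDivisionError: float division by zero
```

View pics/w3.png

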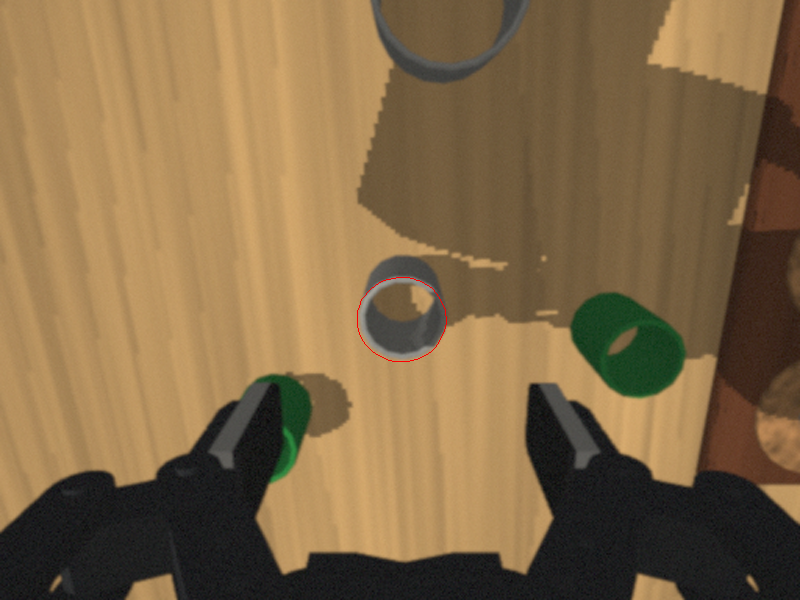

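Ring 39's rim centre is at (402,318), on the prediction. The green rings at (640,345) and (275,430) are clear of the fingers. I'll grasp and lift it.

```bash
python3 -m pendant '[{"dx":0,"dy":-0.001,"dz":0.038,"rx":0,"ry":0,"rz":0,"hand":0.07},{"dx":0,"dy":0,"dz":0.038,"rx":0,"ry":0,"rz":0,"hand":0.07},{"dx":0,"dy":0,"dz":0.03,"rx":0,"ry":0,"rz":0,"hand":0.07},{"dx":0,"dy":0,"dz":0.006,"rx":0,"ry":0,"rz":0,"hand":0.07},{"dx":0,"dy":0,"dz":0,"rx":0,"ry":0,"rz":0,"hand":0.03},{"dx":0,"dy":0,"dz":0,"rx":0,"ry":0,"rz":0,"hand":0.03},{"dx":0,"dy":0,"dz":0,"rx":0,"ry":0,"rz":0,"hand":0.03},{"dx":0,"dy":0,"dz":0,"rx":0,"ry":0,"rz":0,"hand":0.03},{"dx":0,"dy":0,"dz":0,"rx":0,"ry":0,"rz":0,"hand":0.03},{"dx":0,"dy":0,"dz":0,"rx":0,"ry":0,"rz":0,"hand":0.03},{"dx":0,"dy":0,"dz":0,"rx":0,"ry":0,"rz":0,"hand":0.03}]' 40; python3 go.py .651 -.0745 .1
```

```text
clock: 7.47
position: [0.4288, -0.081, 0.0084]
ee_rot: [0.002, 0.725, 0.689, 0.001]
contact_force: [-0.6, 0.2, 7.2]
width: 0.037
gripper_force: 40.7
yaw 87.11 tilt 0.19 pos [ 0.4288 -0.081   0.0084] t 7.4667 w 0.037
tool shift mm [ 17.6 221.9 -91. ]
```

```bash
python3 -m pendant '[{"dx":0,"dy":0,"dz":-0.02,"rx":0,"ry":0,"rz":0,"hand":0.03},{"dx":0,"dy":0,"dz":-0.036,"rx":0,"ry":0,"rz":0,"hand":0.03},{"dx":0,"dy":0,"dz":-0.036,"rx":0,"ry":0,"rz":0,"hand":0.03},{"dx":0.003,"dy":0.037,"dz":0,"rx":0,"ry":0,"rz":0,"hand":0.03},{"dx":0.003,"dy":0.037,"dz":0,"rx":0,"ry":0,"rz":0,"hand":0.03},{"dx":0.003,"dy":0.037,"dz":0,"rx":0,"ry":0,"rz":0,"hand":0.03},{"dx":0.003,"dy":0.037,"dz":0,"rx":0,"ry":0,"rz":0,"hand":0.03},{"dx":0.003,"dy":0.037,"dz":0,"rx":0,"ry":0,"rz":0,"hand":0.03},{"dx":0.003,"dy":0.037,"dz":0,"rx":0,"ry":0,"rz":0,"hand":0.03},{"dx":0,"dy":0,"dz":0,"rx":0,"ry":0,"rz":0,"hand":0.03},{"dx":0,"dy":0,"dz":0,"rx":0,"ry":0,"rz":0,"hand":0.03},{"dx":0,"dy":0,"dz":0,"rx":0,"ry":0,"rz":0,"hand":0.03}]' 40; python3 go.py .651 -.0745 .024;  python3 w.py pics/w4.png .651 -.0745 .016 .036 .655 .0075 .016 .036
```

```text
clock: 8.47
position: [0.649, -0.0735, 0.0984]
ee_rot: [-0.001, 0.725, 0.689, -0.001]
contact_force: [-0.3, 0.1, -0.5]
width: 0.0368
gripper_force: 40.6
yaw 87.12 tilt 0.15 pos [ 0.649  -0.0735  0.0984] t 8.4667 w 0.0368
tool shift mm [-0.9  2.3 74.4]
```

View pics/w4.png

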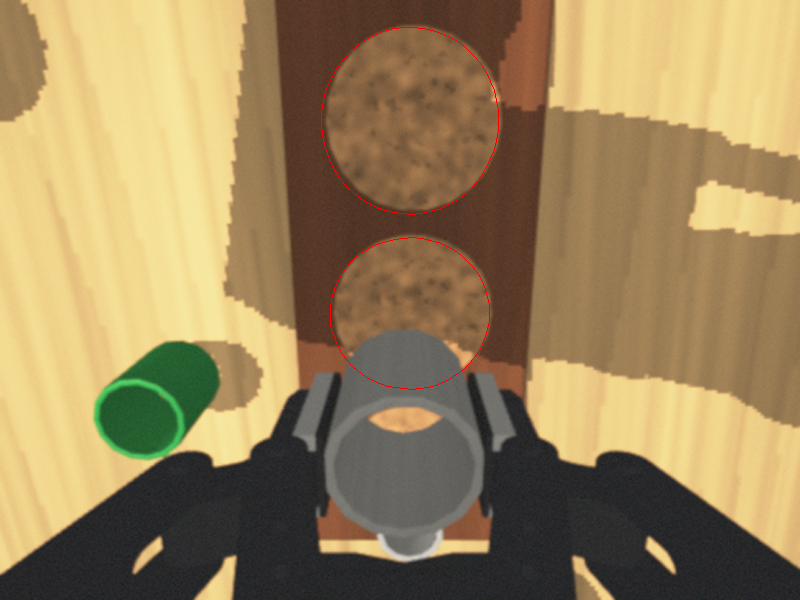

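Marks b and c match the refined circles. The held ring 39's rim is centred at (405,467).

```bash
python3 px.py 405 467 .135 410.5 311.5 .016 411 119 .016
```

```text
[ 0.6489 -0.0718  0.135 ] tool [  1.9   0.3 -36. ]
[ 0.6512 -0.0724  0.016 ] tool [ 1.4  2.8 83. ]
[0.6553 0.0097 0.016 ] tool [83.6  2.8 83. ]
```

```bash
cat > px.py <<'E'
import sys
from h import *
# px.py u v z r ... : circle centred (ellipse centroid) at 800x600 wrist pixel u,v -> tool xy in mm, from the present pose
d=cam("wrist"); s=manip.get_state(); T=rot(s["ee_rot"])
for u,v,z,r in np.array([float(a) for a in sys.argv[1:]]).reshape(-1,4):
    q,_=fit(d,np.array([u*.64-.18,v*.64-.18]),z-.0001,z,r); p=np.r_[q,z]
    print(p.round(4),"tool",(T.T@(p-s["position"])*1000).round(1))
E
python3 px.py 405 467 .135 .0195 410.5 311.5 .016 .036 411 119 .016 .036
```

```text
[ 0.6488 -0.073   0.135 ] tool [  0.8   0.1 -35.7]
[ 0.6511 -0.0742  0.016 ] tool [-0.3  2.6 83.3]
[0.6552 0.0078 0.016 ] tool [81.8  2.5 83.3]
```

```bash
python3 -m pendant '[{"dx":-0.001,"dy":0.0025,"dz":0.03,"rx":0,"ry":0,"rz":0,"hand":0.03},{"dx":0,"dy":0,"dz":0.03,"rx":0,"ry":0,"rz":0,"hand":0.03},{"dx":0,"dy":0,"dz":0.01,"rx":0,"ry":0,"rz":0,"hand":0.03},{"dx":0,"dy":0,"dz":0.003,"rx":0,"ry":0,"rz":0,"hand":0.03},{"dx":0,"dy":0,"dz":0,"rx":0,"ry":0,"rz":0,"hand":0.03},{"dx":0,"dy":0,"dz":0.001,"rx":0,"ry":0,"rz":0,"hand":0.03},{"dx":0,"dy":0,"dz":0,"rx":0,"ry":0,"rz":0,"hand":0.03}]' 40;  python3 go.py .651 -.0745 .024
```

```text
clock: 9.2
position: [0.6537, -0.0752, 0.0266]
ee_rot: [0.001, 0.725, 0.689, 0.001]
contact_force: [-0.5, -0.2, -0.4]
width: 0.0368
gripper_force: 40.6
yaw 87.1 tilt 0.17 pos [ 0.6537 -0.0752  0.0266] t 9.2 w 0.0368
tool shift mm [ 0.6 -2.8  2.6]
```

```bash
python3 -m pendant '[{"dx":0,"dy":0,"dz":0.0013,"rx":0,"ry":0,"rz":0,"hand":0.03},{"dx":0,"dy":0,"dz":0,"rx":0,"ry":0,"rz":0,"hand":0.03},{"dx":0,"dy":0,"dz":0,"rx":0,"ry":0,"rz":0,"hand":0.03}]' 40;  python3 go.py .651 -.0745 .024
```

```text
clock: 9.45
position: [0.653, -0.075, 0.0245]
ee_rot: [0.0, 0.725, 0.689, 0.0]
contact_force: [-0.1, -0.4, 0.6]
width: 0.0368
gripper_force: 40.7
yaw 87.11 tilt 0.07 pos [ 0.653  -0.075   0.0245] t 9.45 w 0.0368
tool shift mm [ 0.4 -2.1  0.4]
```

```bash
python3 -m pendant '[{"dx":0,"dy":-0.0018,"dz":0,"rx":0,"ry":0,"rz":0,"hand":0.03},{"dx":0,"dy":0,"dz":0.0004,"rx":0,"ry":0,"rz":0,"hand":0.03},{"dx":0,"dy":0,"dz":0,"rx":0,"ry":0,"rz":0,"hand":0.03},{"dx":0,"dy":0,"dz":0,"rx":0,"ry":0,"rz":0,"hand":0.07},{"dx":0,"dy":0,"dz":0,"rx":0,"ry":0,"rz":0,"hand":0.07},{"dx":0,"dy":0,"dz":0,"rx":0,"ry":0,"rz":0,"hand":0.07},{"dx":0,"dy":0,"dz":0,"rx":0,"ry":0,"rz":0,"hand":0.07},{"dx":0,"dy":0,"dz":-0.02,"rx":0,"ry":0,"rz":0,"hand":0.07},{"dx":0,"dy":0,"dz":-0.04,"rx":0,"ry":0,"rz":0,"hand":0.08},{"dx":0,"dy":0,"dz":-0.036,"rx":0,"ry":0,"rz":0,"hand":0.08},{"dx":0,"dy":0,"dz":0,"rx":0,"ry":0,"rz":0,"hand":0.08},{"dx":0,"dy":0,"dz":0,"rx":0,"ry":0,"rz":0,"hand":0.08}]' 40; python3 go.py .4465 .2195 .12
```

```text
clock: 10.45
position: [0.6526, -0.0752, 0.1222]
ee_rot: [0.002, 0.725, 0.689, 0.002]
contact_force: [-0.7, 0.4, -0.3]
width: 0.0802
gripper_force: 0.0
yaw 87.11 tilt 0.33 pos [ 0.6526 -0.0752  0.1222] t 10.45 w 0.0802
tool shift mm [ 283.9 -220.7    0.6]
```

```bash
python3 -m pendant '[{"dx":0.0315,"dy":-0.0245,"dz":0,"rx":0,"ry":0,"rz":0,"hand":0.08},{"dx":0.0315,"dy":-0.0245,"dz":0,"rx":0,"ry":0,"rz":0,"hand":0.08},{"dx":0.0315,"dy":-0.0245,"dz":0,"rx":0,"ry":0,"rz":0,"hand":0.08},{"dx":0.0315,"dy":-0.0245,"dz":0,"rx":0,"ry":0,"rz":0,"hand":0.08},{"dx":0.0315,"dy":-0.0245,"dz":0,"rx":0,"ry":0,"rz":0,"hand":0.08},{"dx":0.0315,"dy":-0.0245,"dz":0,"rx":0,"ry":0,"rz":0,"hand":0.08},{"dx":0.0315,"dy":-0.0245,"dz":0,"rx":0,"ry":0,"rz":0,"hand":0.08},{"dx":0.0315,"dy":-0.0245,"dz":0,"rx":0,"ry":0,"rz":0,"hand":0.08},{"dx":0.0315,"dy":-0.0245,"dz":0,"rx":0,"ry":0,"rz":0,"hand":0.08},{"dx":0,"dy":0,"dz":0,"rx":0,"ry":0,"rz":0,"hand":0.08},{"dx":0,"dy":0,"dz":0,"rx":0,"ry":0,"rz":0,"hand":0.08},{"dx":0,"dy":0,"dz":0,"rx":0,"ry":0,"rz":0,"hand":0.08}]' 40; python3 go.py .4465 .2195 .008; python3 w.py pics/w5.png .4465 .2195 .045 .025;
```

```text
clock: 11.45
position: [0.4446, 0.2191, 0.1185]
ee_rot: [0.0, 0.724, 0.689, -0.001]
contact_force: [0.4, 0.2, 0.6]
width: 0.0803
gripper_force: 0.0
yaw 87.18 tilt 0.1 pos [0.4446 0.2191 0.1185] t 11.45 w 0.0803
tool shift mm [  0.6   2.1 110.4]
```

View pics/w5.png

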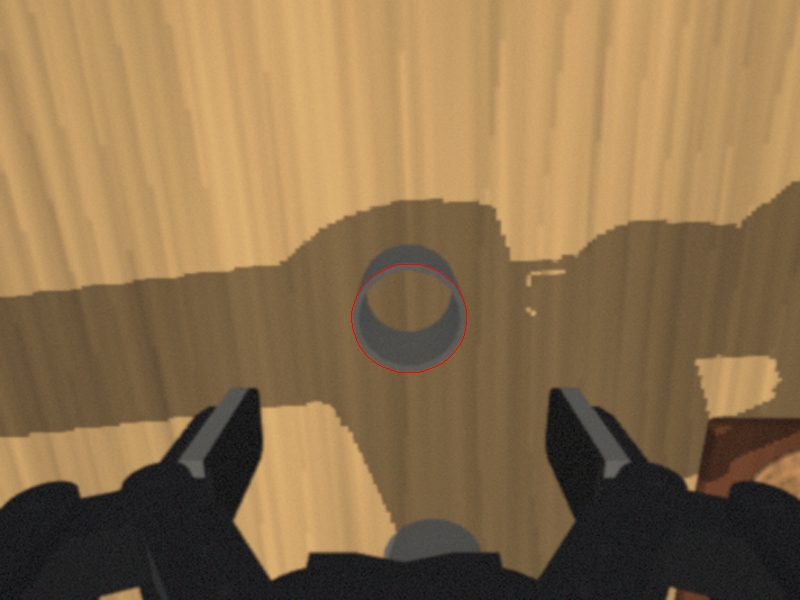

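Ring 50's rim centre is at (409,318), on the prediction. I'll grasp it.

```bash
python3 -m pendant '[{"dx":0.001,"dy":0.002,"dz":0.038,"rx":0,"ry":0,"rz":0,"hand":0.08},{"dx":0,"dy":0,"dz":0.038,"rx":0,"ry":0,"rz":0,"hand":0.08},{"dx":0,"dy":0,"dz":0.03,"rx":0,"ry":0,"rz":0,"hand":0.08},{"dx":0,"dy":0,"dz":0.005,"rx":0,"ry":0,"rz":0,"hand":0.08},{"dx":0,"dy":0,"dz":0,"rx":0,"ry":0,"rz":0,"hand":0.04},{"dx":0,"dy":0,"dz":0,"rx":0,"ry":0,"rz":0,"hand":0.04},{"dx":0,"dy":0,"dz":0,"rx":0,"ry":0,"rz":0,"hand":0.04},{"dx":0,"dy":0,"dz":0,"rx":0,"ry":0,"rz":0,"hand":0.04},{"dx":0,"dy":0,"dz":0,"rx":0,"ry":0,"rz":0,"hand":0.04},{"dx":0,"dy":0,"dz":0,"rx":0,"ry":0,"rz":0,"hand":0.04},{"dx":0,"dy":0,"dz":0,"rx":0,"ry":0,"rz":0,"hand":0.04}]' 40; python3 go.py .655 .0077 .1
```

```text
clock: 12.42
position: [0.4485, 0.2206, 0.0099]
ee_rot: [0.001, 0.725, 0.689, 0.002]
contact_force: [0.6, -1.3, 7.4]
width: 0.0489
gripper_force: 41.9
yaw 87.12 tilt 0.21 pos [0.4485 0.2206 0.0099] t 12.4167 w 0.0489
tool shift mm [-202.2  217.3  -89.5]
```

```bash
python3 -m pendant '[{"dx":0,"dy":0,"dz":-0.02,"rx":0,"ry":0,"rz":0,"hand":0.04},{"dx":0,"dy":0,"dz":-0.036,"rx":0,"ry":0,"rz":0,"hand":0.04},{"dx":0,"dy":0,"dz":-0.036,"rx":0,"ry":0,"rz":0,"hand":0.04},{"dx":-0.0253,"dy":0.0272,"dz":0,"rx":0,"ry":0,"rz":0,"hand":0.04},{"dx":-0.0253,"dy":0.0272,"dz":0,"rx":0,"ry":0,"rz":0,"hand":0.04},{"dx":-0.0253,"dy":0.0272,"dz":0,"rx":0,"ry":0,"rz":0,"hand":0.04},{"dx":-0.0253,"dy":0.0272,"dz":0,"rx":0,"ry":0,"rz":0,"hand":0.04},{"dx":-0.0253,"dy":0.0272,"dz":0,"rx":0,"ry":0,"rz":0,"hand":0.04},{"dx":-0.0253,"dy":0.0272,"dz":0,"rx":0,"ry":0,"rz":0,"hand":0.04},{"dx":-0.0253,"dy":0.0272,"dz":0,"rx":0,"ry":0,"rz":0,"hand":0.04},{"dx":-0.0253,"dy":0.0272,"dz":0,"rx":0,"ry":0,"rz":0,"hand":0.04},{"dx":0,"dy":0,"dz":0,"rx":0,"ry":0,"rz":0,"hand":0.04}]' 40;python3 -m pendant '[{"dx":0,"dy":0,"dz":0,"rx":0,"ry":0,"rz":0,"hand":0.04},{"dx":0,"dy":0,"dz":0,"rx":0,"ry":0,"rz":0,"hand":0.04},{"dx":0,"dy":0,"dz":0,"rx":0,"ry":0,"rz":0,"hand":0.04}]'; python3 go.py .655 .0077 .0255;  python3 w.py pics/w6.png .655 .0077 .016 .036 .659 .0895 .016 .036
```

```text
clock: 13.42
position: [0.66, 0.0015, 0.1006]
ee_rot: [0.004, 0.726, 0.688, 0.001]
contact_force: [1.4, 1.1, -1.3]
width: 0.0491
gripper_force: 41.8
clock: 13.67
position: [0.6528, 0.0083, 0.1003]
ee_rot: [-0.001, 0.724, 0.689, -0.0]
contact_force: [0.1, -0.1, 0.9]
width: 0.049
gripper_force: 41.8
yaw 87.15 tilt 0.09 pos [0.6528 0.0083 0.1003] t 13.6667 w 0.049
tool shift mm [-0.5  2.3 74.8]
```

View pics/w6.png

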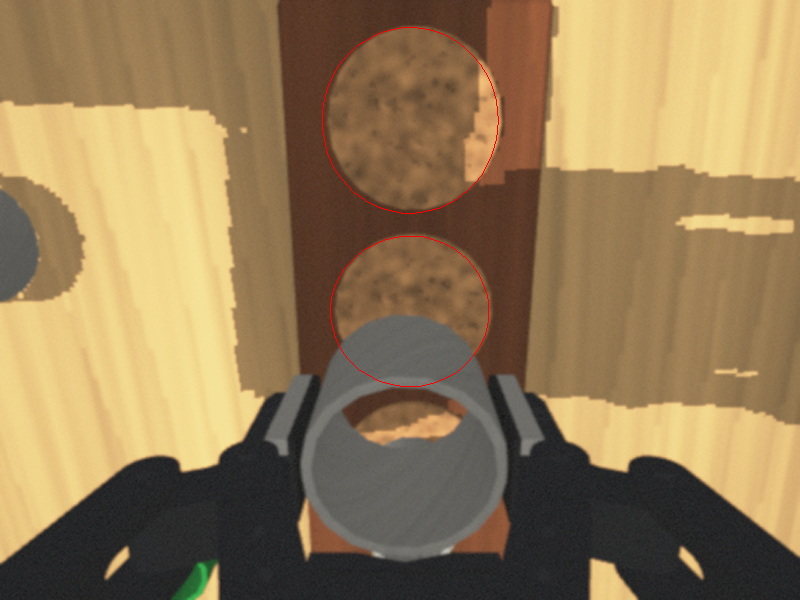

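Ring 50's rim is centred at (405,467.5). Mark c fits the circle at about (411,310).

```bash
python3 px.py 405 467.5 .1354 .025 411 310.5 .016 .036 412 119 .016 .036
```

```text
[0.6531 0.0077 0.1354] tool [ -0.7   0.1 -34.8]
[0.6559 0.008  0.016 ] tool [-0.4  2.9 84.6]
[0.66  0.09  0.016] tool [81.8  3.  84.6]
```

```bash
python3 -m pendant '[{"dx":0,"dy":0.0025,"dz":0.03,"rx":0,"ry":0,"rz":0,"hand":0.04},{"dx":0,"dy":0,"dz":0.03,"rx":0,"ry":0,"rz":0,"hand":0.04},{"dx":0,"dy":0,"dz":0.01,"rx":0,"ry":0,"rz":0,"hand":0.04},{"dx":0,"dy":0,"dz":0.0035,"rx":0,"ry":0,"rz":0,"hand":0.04},{"dx":0,"dy":0,"dz":0,"rx":0,"ry":0,"rz":0,"hand":0.04},{"dx":0,"dy":0,"dz":0,"rx":0,"ry":0,"rz":0,"hand":0.04},{"dx":0,"dy":0,"dz":0,"rx":0,"ry":0,"rz":0,"hand":0.04}]' 40;  python3 go.py .6556 .0083 .0257
```

```text
clock: 14.35
position: [0.6572, 0.0074, 0.0279]
ee_rot: [0.001, 0.725, 0.689, 0.001]
contact_force: [0.8, 0.2, 0.6]
width: 0.0486
gripper_force: 41.4
yaw 87.14 tilt 0.11 pos [0.6572 0.0074 0.0279] t 14.35 w 0.0486
tool shift mm [ 0.9 -1.7  2.2]
```

```bash
python3 -m pendant '[{"dx":0.0005,"dy":-0.001,"dz":0.0012,"rx":0,"ry":0,"rz":0,"hand":0.04},{"dx":0,"dy":0,"dz":0,"rx":0,"ry":0,"rz":0,"hand":0.04},{"dx":0,"dy":0,"dz":0,"rx":0,"ry":0,"rz":0,"hand":0.04}]' 40;  python3 go.py .6556 .0083 .0257
```

```text
clock: 14.6
position: [0.6557, 0.0077, 0.0259]
ee_rot: [0.0, 0.725, 0.689, 0.0]
contact_force: [0.4, -0.3, -0.7]
width: 0.0488
gripper_force: 41.4
yaw 87.11 tilt 0.02 pos [0.6557 0.0077 0.0259] t 14.6 w 0.0488
tool shift mm [ 0.6 -0.1  0.2]
```

```bash
python3 -m pendant '[{"dx":0,"dy":0,"dz":0.0004,"rx":0,"ry":0,"rz":0,"hand":0.04},{"dx":0,"dy":0,"dz":0,"rx":0,"ry":0,"rz":0,"hand":0.04},{"dx":0,"dy":0,"dz":0,"rx":0,"ry":0,"rz":0,"hand":0.075},{"dx":0,"dy":0,"dz":0,"rx":0,"ry":0,"rz":0,"hand":0.075},{"dx":0,"dy":0,"dz":0,"rx":0,"ry":0,"rz":0,"hand":0.075},{"dx":0,"dy":0,"dz":0,"rx":0,"ry":0,"rz":0,"hand":0.075},{"dx":0,"dy":0,"dz":-0.02,"rx":0,"ry":0,"rz":0,"hand":0.075},{"dx":0,"dy":0,"dz":-0.04,"rx":0,"ry":0,"rz":0,"hand":0.085},{"dx":0,"dy":0,"dz":-0.036,"rx":0,"ry":0,"rz":0,"hand":0.085},{"dx":0,"dy":0,"dz":0,"rx":0,"ry":0,"rz":0,"hand":0.085},{"dx":0,"dy":0,"dz":0,"rx":0,"ry":0,"rz":0,"hand":0.085}]' 40; python3 go.py .4535 .0483 .12
```

```text
clock: 15.52
position: [0.6576, 0.0074, 0.1242]
ee_rot: [0.002, 0.725, 0.689, 0.002]
contact_force: [-0.1, -0.3, 0.0]
width: 0.0847
gripper_force: 0.0
yaw 87.11 tilt 0.36 pos [0.6576 0.0074 0.1242] t 15.5167 w 0.0847
tool shift mm [  30.5 -205.9    2.9]
```

```bash
python3 -m pendant '[{"dx":0.005,"dy":-0.034,"dz":0,"rx":0,"ry":0,"rz":0,"hand":0.085},{"dx":0.005,"dy":-0.034,"dz":0,"rx":0,"ry":0,"rz":0,"hand":0.085},{"dx":0.005,"dy":-0.034,"dz":0,"rx":0,"ry":0,"rz":0,"hand":0.085},{"dx":0.005,"dy":-0.034,"dz":0,"rx":0,"ry":0,"rz":0,"hand":0.085},{"dx":0.005,"dy":-0.034,"dz":0,"rx":0,"ry":0,"rz":0,"hand":0.085},{"dx":0.005,"dy":-0.034,"dz":0,"rx":0,"ry":0,"rz":0,"hand":0.085},{"dx":0,"dy":0,"dz":0,"rx":0,"ry":0,"rz":0,"hand":0.085},{"dx":0,"dy":0,"dz":0,"rx":0,"ry":0,"rz":0,"hand":0.085},{"dx":0,"dy":0,"dz":0,"rx":0,"ry":0,"rz":0,"hand":0.085},{"dx":0,"dy":0,"dz":0,"rx":0,"ry":0,"rz":0,"hand":0.085}]' 40; python3 go.py .4535 .0483 .0095; python3 w.py pics/w7.png .4535 .0483 .045 .0305;
```

```text
clock: 16.35
position: [0.4547, 0.0477, 0.121]
ee_rot: [0.0, 0.725, 0.689, 0.0]
contact_force: [0.0, 0.2, -0.0]
width: 0.0853
gripper_force: 0.0
yaw 87.09 tilt 0.04 pos [0.4547 0.0477 0.121 ] t 16.35 w 0.0853
tool shift mm [  0.6  -1.3 111.5]
```

View pics/w7.png

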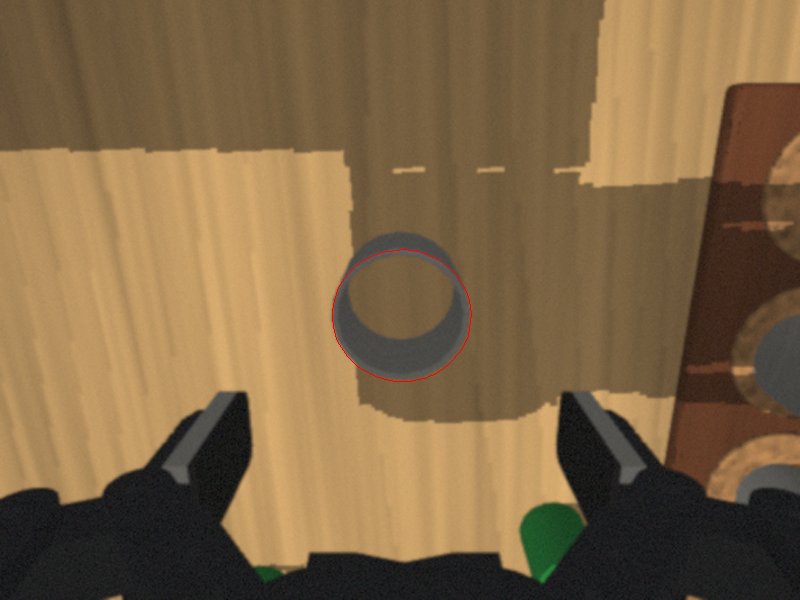

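Ring 61 is on the prediction at (402,314). I'll grasp it.

```bash
python3 -m pendant '[{"dx":0.001,"dy":-0.001,"dz":0.038,"rx":0,"ry":0,"rz":0,"hand":0.085},{"dx":0,"dy":0,"dz":0.038,"rx":0,"ry":0,"rz":0,"hand":0.085},{"dx":0,"dy":0,"dz":0.03,"rx":0,"ry":0,"rz":0,"hand":0.085},{"dx":0,"dy":0,"dz":0.006,"rx":0,"ry":0,"rz":0,"hand":0.085},{"dx":0,"dy":0,"dz":0,"rx":0,"ry":0,"rz":0,"hand":0.05},{"dx":0,"dy":0,"dz":0,"rx":0,"ry":0,"rz":0,"hand":0.05},{"dx":0,"dy":0,"dz":0,"rx":0,"ry":0,"rz":0,"hand":0.05},{"dx":0,"dy":0,"dz":0,"rx":0,"ry":0,"rz":0,"hand":0.05},{"dx":0,"dy":0,"dz":0,"rx":0,"ry":0,"rz":0,"hand":0.05},{"dx":0,"dy":0,"dz":0,"rx":0,"ry":0,"rz":0,"hand":0.05}]' 40; python3 go.py .66 .09 .1
```

```text
clock: 17.23
position: [0.4533, 0.0489, 0.0103]
ee_rot: [0.001, 0.725, 0.689, 0.001]
contact_force: [0.4, 0.1, 3.4]
width: 0.0588
gripper_force: 43.5
yaw 87.11 tilt 0.15 pos [0.4533 0.0489 0.0103] t 17.2333 w 0.0588
tool shift mm [ 51.4 204.6 -89.1]
```

```bash
python3 -m pendant '[{"dx":0,"dy":0,"dz":-0.02,"rx":0,"ry":0,"rz":0,"hand":0.05},{"dx":0,"dy":0,"dz":-0.036,"rx":0,"ry":0,"rz":0,"hand":0.05},{"dx":0,"dy":0,"dz":-0.036,"rx":0,"ry":0,"rz":0,"hand":0.05},{"dx":0.0085,"dy":0.034,"dz":0,"rx":0,"ry":0,"rz":0,"hand":0.05},{"dx":0.0085,"dy":0.034,"dz":0,"rx":0,"ry":0,"rz":0,"hand":0.05},{"dx":0.0085,"dy":0.034,"dz":0,"rx":0,"ry":0,"rz":0,"hand":0.05},{"dx":0.0085,"dy":0.034,"dz":0,"rx":0,"ry":0,"rz":0,"hand":0.05},{"dx":0.0085,"dy":0.034,"dz":0,"rx":0,"ry":0,"rz":0,"hand":0.05},{"dx":0.0085,"dy":0.034,"dz":0,"rx":0,"ry":0,"rz":0,"hand":0.05},{"dx":0,"dy":0,"dz":0,"rx":0,"ry":0,"rz":0,"hand":0.05},{"dx":0,"dy":0,"dz":0,"rx":0,"ry":0,"rz":0,"hand":0.05},{"dx":0,"dy":0,"dz":0,"rx":0,"ry":0,"rz":0,"hand":0.05}]' 40;python3 -m pendant '[{"dx":0,"dy":0,"dz":0,"rx":0,"ry":0,"rz":0,"hand":0.05},{"dx":0,"dy":0,"dz":0,"rx":0,"ry":0,"rz":0,"hand":0.05}]'; python3 go.py .66 .09 .0263;  python3 w.py pics/w8.png .66 .09 .016 .036
```

```text
clock: 18.23
position: [0.6577, 0.0896, 0.1008]
ee_rot: [-0.001, 0.725, 0.689, -0.001]
contact_force: [-0.9, 0.6, -1.6]
width: 0.0592
gripper_force: 43.8
clock: 18.4
position: [0.6574, 0.0894, 0.1016]
ee_rot: [-0.0, 0.725, 0.689, -0.0]
contact_force: [-0.4, -0.6, -0.8]
width: 0.0592
gripper_force: 43.8
yaw 87.1 tilt 0.05 pos [0.6574 0.0894 0.1016] t 18.4 w 0.0592
tool shift mm [ 0.7  2.6 75.3]
```

View pics/w8.png

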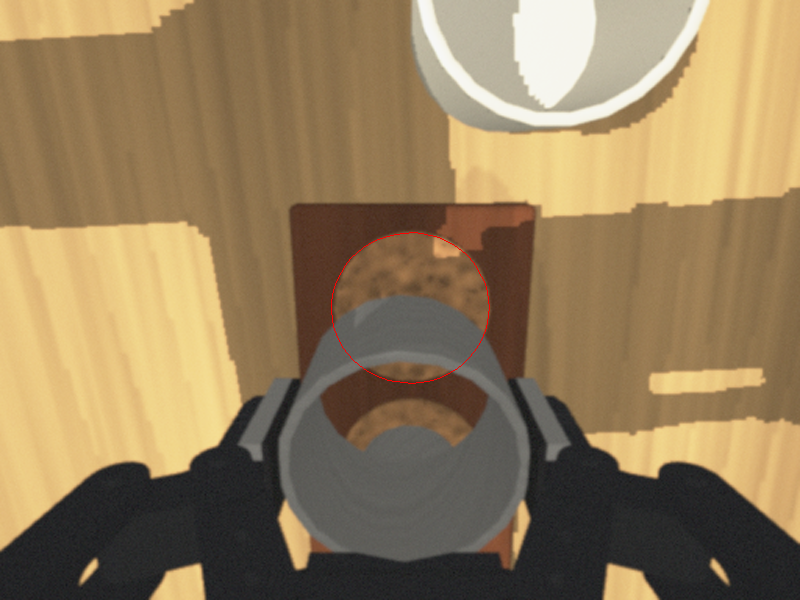

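```bash
python3 px.py 404.5 464 .1363 .0305 411 307.5 .016 .036; python3 -m pendant '[{"dx":0,"dy":0.0025,"dz":0.03,"rx":0,"ry":0,"rz":0,"hand":0.05},{"dx":0,"dy":0,"dz":0.03,"rx":0,"ry":0,"rz":0,"hand":0.05},{"dx":0,"dy":0,"dz":0.01,"rx":0,"ry":0,"rz":0,"hand":0.05},{"dx":0,"dy":0,"dz":0.0035,"rx":0,"ry":0,"rz":0,"hand":0.05},{"dx":0,"dy":0,"dz":0,"rx":0,"ry":0,"rz":0,"hand":0.05},{"dx":0,"dy":0,"dz":0,"rx":0,"ry":0,"rz":0,"hand":0.05},{"dx":0,"dy":0,"dz":0,"rx":0,"ry":0,"rz":0,"hand":0.05}]' 40;  python3 go.py .66 .09 .0263
```

```text
[0.6578 0.0887 0.1363] tool [ -0.7  -0.1 -34.5]
[0.6608 0.0899 0.016 ] tool [ 0.6  2.8 85.8]
clock: 19.08
position: [0.6622, 0.0895, 0.029]
ee_rot: [0.001, 0.725, 0.689, 0.001]
contact_force: [-0.4, -0.1, -0.6]
width: 0.0592
gripper_force: 43.9
yaw 87.1 tilt 0.14 pos [0.6622 0.0895 0.029 ] t 19.0833 w 0.0592
tool shift mm [ 0.4 -2.2  2.7]
```

```bash
python3 -m pendant '[{"dx":0.001,"dy":-0.001,"dz":0.0018,"rx":0,"ry":0,"rz":0,"hand":0.05},{"dx":0,"dy":0,"dz":0,"rx":0,"ry":0,"rz":0,"hand":0.05},{"dx":0,"dy":0,"dz":0,"rx":0,"ry":0,"rz":0,"hand":0.05}]' 40;  python3 go.py .6603 .0905 .0263
```

```text
clock: 19.33
position: [0.6605, 0.0907, 0.0264]
ee_rot: [0.0, 0.725, 0.689, 0.0]
contact_force: [-0.1, 0.5, 0.4]
width: 0.0592
gripper_force: 44.0
yaw 87.11 tilt 0.04 pos [0.6605 0.0907 0.0264] t 19.3333 w 0.0592
tool shift mm [-0.2 -0.2  0.1]
```

Now I'll release, rise, and back off towards the robot and up to look at all four. The wrist view covers +y ahead of the tool, so the tool goes to the -y side.

```bash
python3 -m pendant '[{"dx":0,"dy":0,"dz":0.0003,"rx":0,"ry":0,"rz":0,"hand":0.05},{"dx":0,"dy":0,"dz":0,"rx":0,"ry":0,"rz":0,"hand":0.05},{"dx":0,"dy":0,"dz":0,"rx":0,"ry":0,"rz":0,"hand":0.083},{"dx":0,"dy":0,"dz":0,"rx":0,"ry":0,"rz":0,"hand":0.083},{"dx":0,"dy":0,"dz":0,"rx":0,"ry":0,"rz":0,"hand":0.083},{"dx":0,"dy":0,"dz":0,"rx":0,"ry":0,"rz":0,"hand":0.083},{"dx":0,"dy":0,"dz":-0.02,"rx":0,"ry":0,"rz":0,"hand":0.083},{"dx":0,"dy":0,"dz":-0.04,"rx":0,"ry":0,"rz":0,"hand":0.083},{"dx":0,"dy":0,"dz":-0.04,"rx":0,"ry":0,"rz":0,"hand":0.083},{"dx":-0.02,"dy":0,"dz":-0.03,"rx":0,"ry":0,"rz":0,"hand":0.083},{"dx":-0.03,"dy":0,"dz":-0.02,"rx":0,"ry":0,"rz":0,"hand":0.083}]' 40
python3 -m pendant '[{"dx":-0.035,"dy":-0.01,"dz":-0.015,"rx":0,"ry":0,"rz":0,"hand":0.083},{"dx":-0.035,"dy":-0.01,"dz":-0.015,"rx":0,"ry":0,"rz":0,"hand":0.083},{"dx":-0.035,"dy":0,"dz":-0.015,"rx":0,"ry":0,"rz":0,"hand":0.083},{"dx":-0.035,"dy":0,"dz":-0.015,"rx":0,"ry":0,"rz":0,"hand":0.083},{"dx":0,"dy":0,"dz":0,"rx":0,"ry":0,"rz":0,"hand":0.083},{"dx":0,"dy":0,"dz":0,"rx":0,"ry":0,"rz":0,"hand":0.083},{"dx":0,"dy":0,"dz":0,"rx":0,"ry":0,"rz":0,"hand":0.083},{"dx":0,"dy":0,"dz":0,"rx":0,"ry":0,"rz":0,"hand":0.083}]'
python3 w.py pics/w9.png .647 -.156 .016 .036 .651 -.0743 .016 .036 .6555 .0078 .016 .036 .66 .09 .016 .036  .647 -.156 .061 .014 .651 -.0743 .061 .0195 .6555 .0078 .061 .025 .66 .09 .061 .0305
```

```text
clock: 20.25
position: [0.6595, 0.0425, 0.1797]
ee_rot: [0.002, 0.723, 0.69, 0.003]
contact_force: [0.2, 0.3, 0.3]
width: 0.083
gripper_force: 0.0
clock: 20.92
position: [0.6303, -0.097, 0.2347]
ee_rot: [-0.001, 0.724, 0.689, -0.0]
contact_force: [-0.9, 0.2, -0.4]
width: 0.0829
gripper_force: 0.0
```

View pics/w9.png

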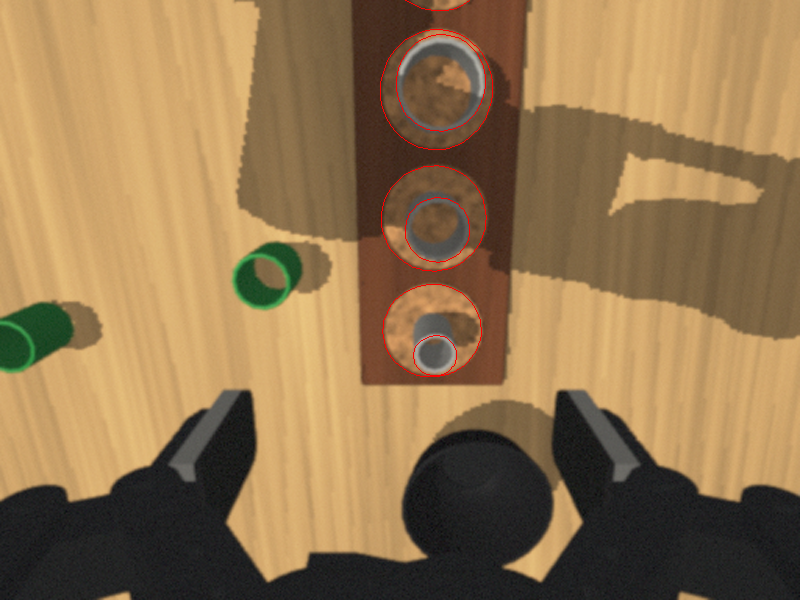

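In this view rings 28, 39 and 50 all sit on the predicted centred circles, with rims at (436,355), (437,230) and (440,82). Ring 61 is out of view, so I'll move along for one more look.

```bash
python3 -m pendant '[{"dx":0.035,"dy":0,"dz":0,"rx":0,"ry":0,"rz":0,"hand":0.083},{"dx":0.035,"dy":0,"dz":0,"rx":0,"ry":0,"rz":0,"hand":0.083},{"dx":0.035,"dy":0,"dz":0,"rx":0,"ry":0,"rz":0,"hand":0.083},{"dx":0.02,"dy":0,"dz":0,"rx":0,"ry":0,"rz":0,"hand":0.083},{"dx":0,"dy":0,"dz":0,"rx":0,"ry":0,"rz":0,"hand":0.083},{"dx":0,"dy":0,"dz":0,"rx":0,"ry":0,"rz":0,"hand":0.083},{"dx":0,"dy":0,"dz":0,"rx":0,"ry":0,"rz":0,"hand":0.083},{"dx":0,"dy":0,"dz":0,"rx":0,"ry":0,"rz":0,"hand":0.083}]'
python3 w.py pics/w10.png .6555 .0078 .016 .036 .66 .09 .016 .036 .6555 .0078 .061 .025 .66 .09 .061 .0305
```

```text
clock: 21.63
position: [0.6369, 0.026, 0.2354]
ee_rot: [0.0, 0.725, 0.689, -0.0]
contact_force: [-0.3, -0.4, -0.2]
width: 0.0833
gripper_force: 0.0
```

View pics/w10.png

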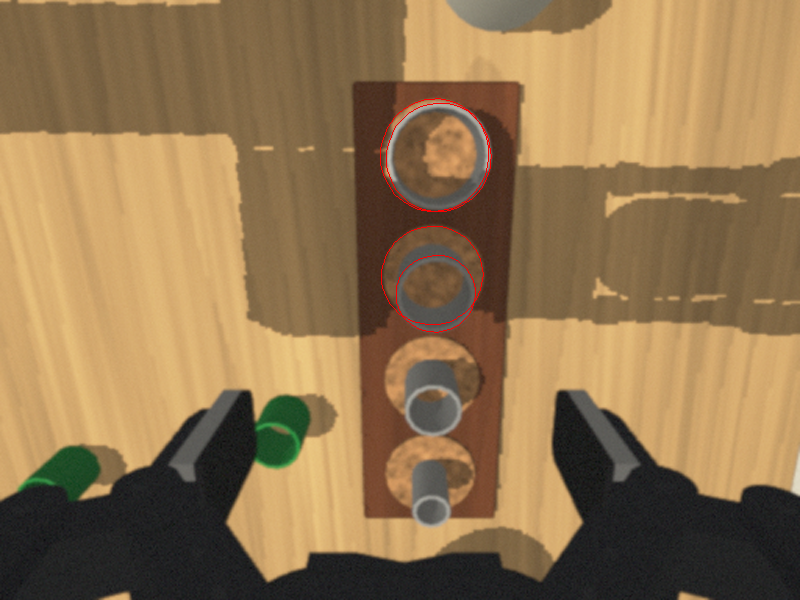

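All four rings stand upright and centred, with ring 61 at (437,157) on its circle. The bowl and mug were never touched, and the gripper is clear. I'm handing in.

```bash
python3 -c "
from rig import manip
print(manip.sign_off())"
```

```text
the job is handed in; nothing more can be done
None
```

I handed the job in at about 22 s: the 28, 39, 50 and 61 mm cutters stand upright, centred and let go on marks a to d, running from the bowl end to the mug end, and the arm never touched the bowl or mug.

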